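# Weigh the larger foot cast on the spring scale

### The arm

A 7-joint arm with a two-finger parallel gripper is mounted at the origin on the work surface. World frame = base frame: x ahead of the robot, y to its left, z up, the work surface at z = 0. Lengths are in m, angles in rad, forces in N, time in s.
With the tool pointing down it reaches from about 0.425 to 0.975 m from the base axis. Payload 16.7 kg.
Tool frame: the origin (TCP) lies midway between the tips of the shut fingers; the grasp point (between the pads) lies arm.grip_point_offset behind it (arm.grip_point_offset is the distance from the TCP to the grasp point, in m); z points along the fingers, y is the line along which they close (so a half turn about z gives the same grasp; the last joint's range is limited). The gripper opens to 85 mm and grips with 20 to 120 N. Pads are 22 mm wide; open, the fingers measure 114 mm over their backs; the gripper's body (76 mm by 85 mm) begins 54 mm behind the grasp point. The pads swing forward as they close: fully open they stand 13 mm farther back than shut.
Start: joints at [1.123, 0.426, 0.074, 1.606, -0.034, 1.111, -0.067], TCP at [0.199, -0.645, 0.2] pointing down, gripper open.
Joint ranges: [-2.85, 2.85], [-0.5, 2.14], [-1.23, 1.37], [0.21, 2.46], [-1.02, 4.16], [0.16, 2.05], [-2.73, 2.73]. Speed limits (rad/s): [1.89, 1.89, 2.39, 2.39, 3.01, 3.01, 3.01].

### API

Orientations are given as [roll, pitch, yaw] about the fixed x, y, z axes, in that order (R = Rz(yaw) Ry(pitch) Rx(roll)).
In Python, from workcell import arm gives the robot as it stands.
- The arm moves only by the tool step_arm, never from a script. Its argument "increments" is a list of rows, each an object of numbers: "gripper": the closure, from -1 (fully open) to 1 (shut), so that 0 is half open; "tx", "ty", "tz": the shift along the world's x, y, z as a fraction of full scale; "rx", "ry", "rz": the turn, a rotation vector about the world's x, y, z as a fraction of full scale. In form: [{"gripper": .., "tx": .., "ty": .., "tz": .., "rx": .., "ry": .., "rz": ..}, ...]. A call has 1 to 12 rows; each row shifts and turns the commanded pose from where the row before left it; what a row does not reach is not made up. Full scale, the value 1, is 0.02 m for a shift and 0.15 rad for a turn. A row lasts 1/10 s, in which the tool goes at most 50 mm and 8.59 degrees, less where a joint would pass 70% of its speed; a pose out of reach is approached as far as the arm can. A call with a number of a shift or a turn outside -1 to 1 is refused whole. A call with a gripper value outside its range is refused whole. The fingers move at their own pace and stop on an object; "squeeze" is the grip in N (left out, the last holds). Time passes only in rows, so rows that do not move let the fingers close. It gives the time, the measured TCP pose, the force, the opening and the grip force at its end, in the units of the state.
- arm.read_state(): the state, without advancing time (a new reading comes with each control period).
- arm.snapshot(name): name is "side" or "top"; returns a dict with "pixels" (480x640x3 uint8, red, green, blue), "fx", "fy", "cx", "cy" (pixels), "R" (3x3) and "t" (3): a world point X has camera coordinates R X + t. Camera axes: x right, y down, z forward; pixel columns grow to the right and rows downward; lengths in m; the calibration is good to about 2 mm. A picture is of the moment at which its call begins. There is no depth.
- arm.sign_off(): hands the job in; it is judged then, once.
The state is a dict: "time_s": time; "joint_positions": joint angles; "joint_vel": joint speeds; "tau": joint torques, N m; "tool_pos": TCP position; "eef_rot": TCP orientation; "force": force on the tool from outside, world axes, zero at the start; "wrist_torque": the same for the moment, N m; "finger_gap": opening from 0.0 (shut) to 1.0 (fully open); "grip_force": force on a finger pad.
Only numpy, scipy, OpenCV 4.12 (cv2) and the standard library are available. Lean on these libraries where they do the work, as an engineer would, in place of code of your own. Each camera call takes 0.05 s, during which the arm holds its last target. There are 200 camera calls.

### The job

Two plaster foot casts stand on the bench with a steel hanging eye and a wooden grip set in their tops. Hang the larger one by its eye on the hook of the spring scale, letting it down slowly so that the pointer creeps down and does not drop, and leave it hanging freely with the pointer settled. Leave the smaller cast where it stands.

Things in the scene. Friction and masses are not known exactly. Their poses are not given: they have to be found in the camera images.
- cast_large: Larger plaster foot cast on its sole, 170 x 72 x 52 mm high, 0.44 to 0.66 kg. Origin: sole, below the hanger and balance point; x to toes, z up. Hanger: flat steel frame 42 mm wide (x), 8 thick (y), with a window open along y, x -15 to 15, z 58 to 106 mm; above its top bar (z 106 to 112) a wooden grip block, 24 (x) by 14 mm (y), z 112 to 160 mm (top): grip it from above across x.
- cast_small: The smaller plaster foot cast, 125 mm long, 53 wide, 38 high, with the very same hanger and grip block at the same heights (top at z = 160 mm). Origin and axes as for the larger one. Other foot casts lying around have no hanger.
- hook (a point): Saddle of the scale's 8 mm round steel hook, on its upper surface: middle of a level stretch 22 mm long where the window's top bar rests; 215 mm above the bench when empty, moves with the hook. -x points to the open tip (16 mm higher, 28 mm out), +x to the column; z up. Pass the window over the tip along +x. Shank 18 mm higher beyond 24 mm; carriage at 78 mm; column top 75 mm above the empty hook.
- scale_hook (a joint): How far the hook and pointer have gone down, m: 0 empty, at most 0.07. Damped spring, 160 N/m with 0.16 N preload: the larger cast pulls it down 26 to 40 mm (its mass varies), the smaller about 16 mm.
Not all that is in view belongs to the job. What is shaped like the cast_large but blue is not meant.

How it is judged:
At the end, for the whole second after the job is handed in: The larger cast hangs on the hook by its eye: its origin within 30 mm horizontally of the hook's saddle and 90 to 120 mm below it, tilted less than 15 degrees; the scale reads 20 to 55 mm of travel and is settled (under 15 mm/s); the gripper has let go (horizontal distance between cast_large and hook below 0.03 m and z of cast_large in the frame of hook between -0.12 and -0.09 m and angle between cast_large's own z axis and vertical below 0.26 rad and value of joint scale_hook between 0.02 and 0.055 m and velocity of joint scale_hook between -0.015 and 0.015 m/s and contact force between the fingers and cast_large below 0.1 N); the robot touches nothing.
It fails at once if the load is dropped on the hook: the hook goes down faster than 0.2 m/s (velocity of joint scale_hook above 0.2 m/s).
It fails at once if the smaller cast is shifted by more than 30 mm (distance of cast_small from where it was at the start of the episode above 0.03 m).
It also fails if it takes over 53 s, if anything falls off the work surface, if the arm or the gripper's body presses on something with over 40 N, if the wrist force passes 120 N, or if a joint passes its speed limit or range.

## Working session

There is one attempt and no reset: what is moved stays moved. The work goes in short steps, Python scripts to look and compute and a tool call to move; the robot and the scene stay as the last step left them, time stands still between calls to the robot, and variables do not carry over. Pictures are saved under pics/ and viewed, at most 10 in all, crops included, and the job is handed in when it is done.

Besides the shell and the picture viewer there is one more tool, called after "Request:" as a command line: name --argument value ..., lists and objects as JSON in quotes. step_arm: Moves the arm, as the interface text tells. Shift numbers are shares of 0.02 m and turn numbers shares of 0.15 rad, none past 1 either way. Its arguments: {"type":"object","properties":{"increments":{"type":"array","items":{"type":"object","properties":{"gripper":{"type":"number"},"tx":{"type":"number"},"ty":{"type":"number"},"tz":{"type":"number"},"rx":{"type":"number"},"ry":{"type":"number"},"rz":{"type":"number"}}}},"squeeze":{"type":"number"}},"required":["increments"]}

```bash
mkdir -p pics
cat > h.py <<'E'
from workcell import arm
import numpy as np, cv2
def snap(cam,fn=None):
    s=arm.snapshot(cam)
    if fn: cv2.imwrite('pics/'+fn,cv2.cvtColor(s['pixels'],cv2.COLOR_RGB2BGR))
    return s
def ray(s,u,v):
    R=np.array(s['R']);t=np.array(s['t'])
    d=R.T@np.array([(u-s['cx'])/s['fx'],(v-s['cy'])/s['fy'],1]);return -R.T@t,d
def onz(s,u,v,z):
    o,d=ray(s,u,v);return o+d*(z-o[2])/d[2]
def proj(s,X):
    c=np.array(s['R'])@np.array(X)+np.array(s['t']);return s['fx']*c[0]/c[2]+s['cx'],s['fy']*c[1]/c[2]+s['cy']
def tri(a,pa,b,pb):
    o,d=ray(a,*pa);p,e=ray(b,*pb)
    k=np.linalg.lstsq(np.c_[d,-e],p-o,rcond=None)[0]
    A=o+k[0]*d;B=p+k[1]*e;return (A+B)/2,np.linalg.norm(A-B)
E
python3 - <<'E'
from h import *
for c in('side','top'):
    s=snap(c,c+'1.png');R=np.array(s['R']);print(c,-R.T@s['t'],R.round(2).tolist(),s['fx'])
st=arm.read_state();print(st,arm.grip_point_offset)
E
```

```text
side [-0.25493283  0.7264445   0.92114903] [[-0.73, -0.69, 0.0], [-0.44, 0.46, -0.77], [0.53, -0.56, -0.64]] 540.9759595225275
top [0.33348761 0.0352635  1.20380709] [[0.02, -1.0, -0.01], [-1.0, -0.02, -0.05], [0.05, 0.01, -1.0]] 556.9279477844242
{'time_s': 0.1, 'joint_positions': array([ 1.12251448,  0.42665959,  0.07384635,  1.6065502 , -0.03412036,
        1.11083078, -0.0670978 ]), 'joint_vel': array([-4.08946019e-05, -1.62827866e-03,  1.49795000e-04, -1.82738235e-03,
        3.35064402e-04, -2.90818814e-04, -6.44913610e-04]), 'tau': array([ 1.02056202e-02, -9.51523805e+01,  3.77125785e+00, -4.64403713e+01,
        1.95766368e-02,  6.32258132e-03,  1.95698176e-04]), 'tool_pos': array([ 0.19854874, -0.64469814,  0.19938386]), 'eef_rot': array([-3.14040522e+00,  6.17779279e-05,  2.98749239e-01]), 'force': array([ 0.13790171, -0.0857599 , -1.26729783]), 'wrist_torque': array([-0.0199769 , -0.02164966, -0.02126186]), 'grip_force': 0.0, 'finger_gap': 0.9992766732126371} 0.0187
```

View pics/side1.png

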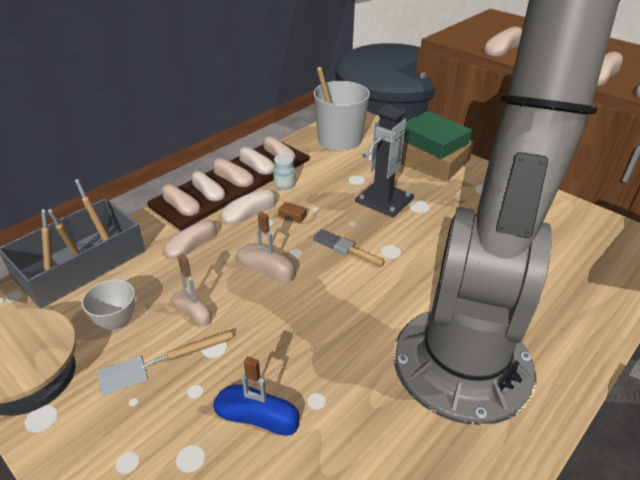

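View pics/top1.png

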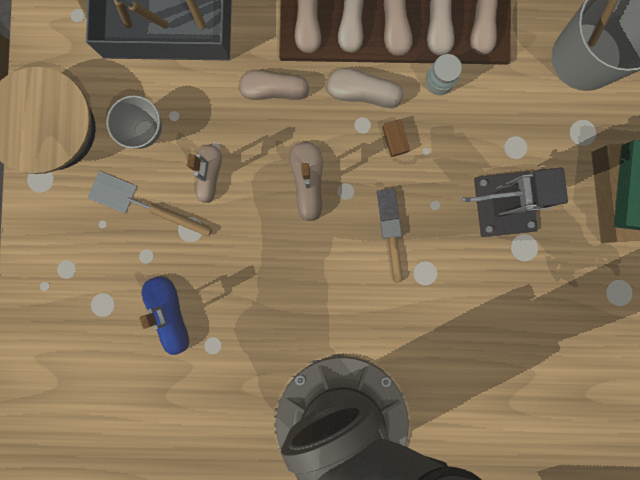

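Side view: the large cast is at about (266,262) with its grip at (264,222), the small one at (190,305), the blue decoy at (257,408) and the scale at (388,155). In the top view the large cast's grip is at (306,170). The hook's tip is at about (465,200) and the column is to the right (550,187).

Run:
```python
import cv2,numpy as np
a=cv2.imread('pics/side1.png');b=cv2.imread('pics/top1.png')
r=lambda i,x,y,w,h:cv2.resize(i[y:y+h,x:x+w],(400,300),interpolation=cv2.INTER_CUBIC)
cv2.imwrite('pics/c1.png',np.vstack([np.hstack([r(a,340,95,100,75),r(a,215,200,100,75)]),np.hstack([r(b,455,150,120,90),r(b,250,135,120,90)])]))
```

```text
(no output)
```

View pics/c1.png

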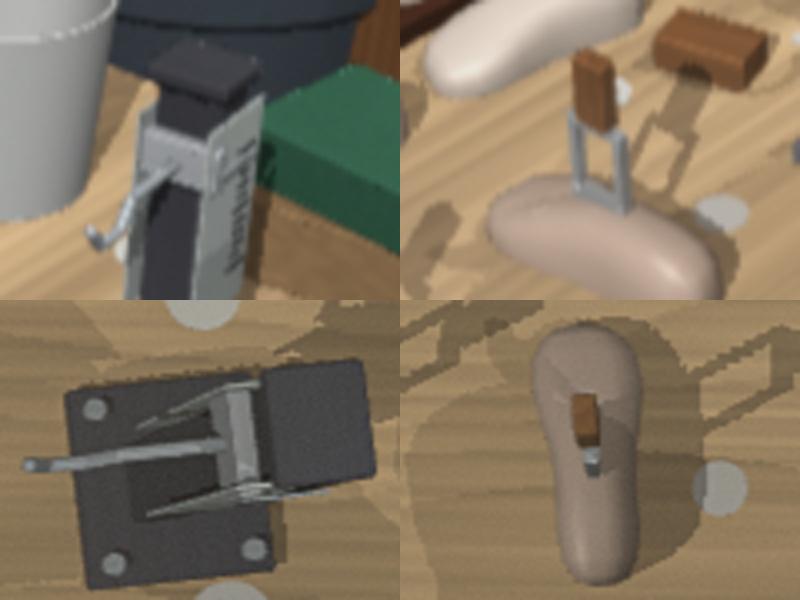

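The crops show:
- **Hook:** tip at side (363.8,154.5) and top (464.6,199.5), with the carriage joint at top (522.5,193.5) and side (383.8,138).
- **Large cast:** the centre of the grip's top face is at top (305.8,169.5).

Run:
```python
from h import *
a=snap('side');b=snap('top')
print('tip',tri(a,(363.7,154.3),b,(464.6,199.5)), onz(b,464.6,199.5,.227))
print('car',tri(a,(383.75,138),b,(522.5,193.5)))
g=onz(b,305.8,169.5,.16);print('grip',g)
# side grip top face centre
print('grip tri',tri(a,(215+193/4,200+57/4),b,(305.8,169.5)))
# cast axis from top: mask
im=cv2.cvtColor(b['pixels'],cv2.COLOR_RGB2HSV)[135:230,280:335]
print(onz(b,250+187/3.33,135+25/3.33,.025),onz(b,250+200/3.33,135+282/3.33,.02))
p=[onz(b,455+x/3.333,150+y/3.333,.01) for x,y in((67,93),(88,288),(272,270))];print(p)
```

```text
tip (array([ 0.45287079, -0.20456188,  0.22190742]), np.float64(0.0007953552041110907)) [ 0.45194926 -0.20357441  0.227     ]
car (array([ 0.46668638, -0.30591827,  0.22120716]), np.float64(0.00401620922844219))
grip [0.51158456 0.07976695 0.16      ]
grip tri (array([0.51256249, 0.08070369, 0.16033242]), np.float64(0.0027777974078385293))
[0.59271376 0.08593652 0.025     ] [0.42791777 0.0744756  0.02      ]
[array([ 0.52540481, -0.27891756,  0.01      ]), array([ 0.39945637, -0.29310733,  0.01      ]), array([ 0.41320996, -0.41115989,  0.01      ])]
```

Request:
step_arm --increments '[{"gripper": -1, "tx": 1, "ty": 1, "tz": 0.7, "rz": 0.24}, {"tx": 1, "ty": 1, "tz": 0.7, "rz": 0.24}, {"tx": 1, "ty": 1, "tz": 0.7, "rz": 0.24}, {"tx": 1, "ty": 1, "tz": 0.7, "rz": 0.24}, {"tx": 1, "ty": 1, "tz": 0.7, "rz": 0.24}, {"tx": 1, "ty": 1, "tz": 0.7, "rz": 0.24}, {"tx": 1, "ty": 1, "tz": 0.7, "rz": 0.24}, {"tx": 1, "ty": 1, "tz": 0.7, "rz": 0.24}, {"tx": 1, "ty": 1, "tz": 0.7, "rz": 0.24}, {"tx": 1, "ty": 1, "tz": 0.7, "rz": 0.24}, {"tx": 1, "ty": 1, "tz": 0.7, "rz": 0.24}, {"tx": 1, "ty": 1, "tz": 0.7, "rz": 0.24}]'

```text
schema error: expected keys gripper, tx, ty, tz, rx, ry, rz
```

Request:
step_arm --increments '[{"tx": 1, "ty": 1, "rz": 0.24}, {"tx": 1, "ty": 1, "rz": 0.24}, {"tx": 1, "ty": 1, "rz": 0.24}, {"tx": 0.7, "ty": 1, "rz": 0.24}, {"ty": 1, "rz": 0.24}, {"ty": 1, "rz": 0.24}, {"ty": 1, "rz": 0.24}, {"ty": 1, "rz": 0.24}, {"ty": 1, "rz": 0.24}, {"ty": 1, "rz": 0.24}, {"ty": 1, "rz": 0.24}, {"ty": 1, "rz": 0.24}]'

```text
schema error: expected keys gripper, tx, ty, tz, rx, ry, rz
```

Request:
step_arm --increments '[{"ty": 1, "rz": 0.24}, {"ty": 1, "rz": 0.24}, {"ty": 1, "rz": 0.24}, {"ty": 1, "rz": 0.24}, {"ty": 1, "rz": 0.24}, {"ty": 1, "rz": 0.24}, {"ty": 1, "rz": 0.24}, {"ty": 1, "rz": 0.24}, {"ty": 1, "rz": 0.24}, {"ty": 1, "rz": 0.24}, {"ty": 1, "rz": 0.24}, {"ty": 1, "rz": 0.24}]'

```text
schema error: expected keys gripper, tx, ty, tz, rx, ry, rz
```

All the keys have to be present in each row.

Request:
step_arm --increments '[{"gripper": -1, "tx": 1, "ty": 1, "tz": 0.7, "rx": 0, "ry": 0, "rz": 0.24}, {"gripper": -1, "tx": 1, "ty": 1, "tz": 0.7, "rx": 0, "ry": 0, "rz": 0.24}, {"gripper": -1, "tx": 1, "ty": 1, "tz": 0.7, "rx": 0, "ry": 0, "rz": 0.24}, {"gripper": -1, "tx": 1, "ty": 1, "tz": 0.7, "rx": 0, "ry": 0, "rz": 0.24}, {"gripper": -1, "tx": 1, "ty": 1, "tz": 0.7, "rx": 0, "ry": 0, "rz": 0.24}, {"gripper": -1, "tx": 1, "ty": 1, "tz": 0.7, "rx": 0, "ry": 0, "rz": 0.24}, {"gripper": -1, "tx": 1, "ty": 1, "tz": 0.7, "rx": 0, "ry": 0, "rz": 0.24}, {"gripper": -1, "tx": 1, "ty": 1, "tz": 0.7, "rx": 0, "ry": 0, "rz": 0.24}, {"gripper": -1, "tx": 1, "ty": 1, "tz": 0.7, "rx": 0, "ry": 0, "rz": 0.24}, {"gripper": -1, "tx": 1, "ty": 1, "tz": 0.7, "rx": 0, "ry": 0, "rz": 0.24}, {"gripper": -1, "tx": 1, "ty": 1, "tz": 0.7, "rx": 0, "ry": 0, "rz": 0.24}, {"gripper": -1, "tx": 1, "ty": 1, "tz": 0.7, "rx": 0, "ry": 0, "rz": 0.24}]'

```text
time_s: 1.4
tool_pos: [0.4393, -0.4041, 0.3685]
eef_rot: [-3.141, 0.0, 0.732]
force: [0.1, -0.5, -0.4]
finger_gap: 0.998
grip_force: 0.0
```

Request:
step_arm --increments '[{"gripper": -1, "tx": 1, "ty": 1, "tz": 0, "rx": 0, "ry": 0, "rz": 0.24}, {"gripper": -1, "tx": 1, "ty": 1, "tz": 0, "rx": 0, "ry": 0, "rz": 0.24}, {"gripper": -1, "tx": 1, "ty": 1, "tz": 0, "rx": 0, "ry": 0, "rz": 0.24}, {"gripper": -1, "tx": 0.7, "ty": 1, "tz": 0, "rx": 0, "ry": 0, "rz": 0.24}, {"gripper": -1, "tx": 0, "ty": 1, "tz": 0, "rx": 0, "ry": 0, "rz": 0.24}, {"gripper": -1, "tx": 0, "ty": 1, "tz": 0, "rx": 0, "ry": 0, "rz": 0.24}, {"gripper": -1, "tx": 0, "ty": 1, "tz": 0, "rx": 0, "ry": 0, "rz": 0.24}, {"gripper": -1, "tx": 0, "ty": 1, "tz": 0, "rx": 0, "ry": 0, "rz": 0.24}, {"gripper": -1, "tx": 0, "ty": 1, "tz": 0, "rx": 0, "ry": 0, "rz": 0.24}, {"gripper": -1, "tx": 0, "ty": 1, "tz": 0, "rx": 0, "ry": 0, "rz": 0.24}, {"gripper": -1, "tx": 0, "ty": 1, "tz": 0, "rx": 0, "ry": 0, "rz": 0.24}, {"gripper": -1, "tx": 0, "ty": 1, "tz": 0, "rx": 0, "ry": 0, "rz": 0.24}]'

```text
time_s: 2.6
tool_pos: [0.5126, -0.1634, 0.3681]
eef_rot: [3.142, -0.0, 1.166]
force: [0.1, -0.4, -0.0]
finger_gap: 1.0
grip_force: 0.0
```

Request:
step_arm --increments '[{"gripper": -1, "tx": 0, "ty": 1, "tz": -0.5, "rx": 0, "ry": 0, "rz": 0.24}, {"gripper": -1, "tx": 0, "ty": 1, "tz": -0.5, "rx": 0, "ry": 0, "rz": 0.24}, {"gripper": -1, "tx": 0, "ty": 1, "tz": -0.5, "rx": 0, "ry": 0, "rz": 0.24}, {"gripper": -1, "tx": 0, "ty": 1, "tz": -0.5, "rx": 0, "ry": 0, "rz": 0.24}, {"gripper": -1, "tx": 0, "ty": 1, "tz": -0.5, "rx": 0, "ry": 0, "rz": 0.24}, {"gripper": -1, "tx": 0, "ty": 1, "tz": -0.5, "rx": 0, "ry": 0, "rz": 0.24}, {"gripper": -1, "tx": 0, "ty": 1, "tz": -0.5, "rx": 0, "ry": 0, "rz": 0.24}, {"gripper": -1, "tx": 0, "ty": 1, "tz": -0.5, "rx": 0, "ry": 0, "rz": 0.24}, {"gripper": -1, "tx": 0, "ty": 1, "tz": -0.5, "rx": 0, "ry": 0, "rz": 0.24}, {"gripper": -1, "tx": 0, "ty": 1, "tz": -0.5, "rx": 0, "ry": 0, "rz": 0.24}, {"gripper": -1, "tx": 0, "ty": 1, "tz": -0.5, "rx": 0, "ry": 0, "rz": 0.24}, {"gripper": -1, "tx": 0, "ty": 1, "tz": -0.5, "rx": 0, "ry": 0, "rz": 0.24}]'

```text
time_s: 3.8
tool_pos: [0.5127, 0.0766, 0.2472]
eef_rot: [-3.142, -0.0, 1.598]
force: [1.0, -0.7, -1.3]
finger_gap: 0.997
grip_force: 0.0
```

Request:
step_arm --increments '[{"gripper": -1, "tx": 0, "ty": 0.18, "tz": -1, "rx": 0, "ry": 0, "rz": 0.28}, {"gripper": -1, "tx": 0, "ty": 0, "tz": -1, "rx": 0, "ry": 0, "rz": 0}, {"gripper": -1, "tx": 0, "ty": 0, "tz": 0, "rx": 0, "ry": 0, "rz": 0}]'

```text
time_s: 4.1
tool_pos: [0.5113, 0.0792, 0.2055]
eef_rot: [-3.138, -0.0, 1.639]
force: [0.4, -0.5, 0.5]
finger_gap: 0.994
grip_force: 0.0
```

Run:
```python
from h import *
a=snap('side');b=snap('top')
r=lambda s,x,y,w,h:cv2.resize(cv2.cvtColor(s['pixels'],cv2.COLOR_RGB2BGR)[y:y+h,x:x+w],(400,300),interpolation=cv2.INTER_CUBIC)
cv2.imwrite('pics/c2.png',np.hstack([r(a,190,150,160,120),r(b,230,100,160,120)]))
st=arm.read_state();print(st['tool_pos'],st['eef_rot'],st['joint_positions'])
for z in(.2,.16):print(z,proj(a,[*st['tool_pos'][:2],z]),proj(b,[*st['tool_pos'][:2],z]))
```

```text
[0.5127031  0.07908024 0.20807051] [-3.14096187e+00 -2.93325779e-04  1.63750087e+00] [ 0.23716628  0.20991361 -0.58232734  1.91391552  0.13154166  1.05584353
 -0.33343547]
0.2 (np.float64(263.3808108019666), np.float64(200.08831126292472)) (np.float64(305.3277604037446), np.float64(165.14801452631045))
0.16 (np.float64(264.3328478456326), np.float64(214.10702337030497)) (np.float64(306.1755673632158), np.float64(168.91819114886206))
```

View pics/c2.png

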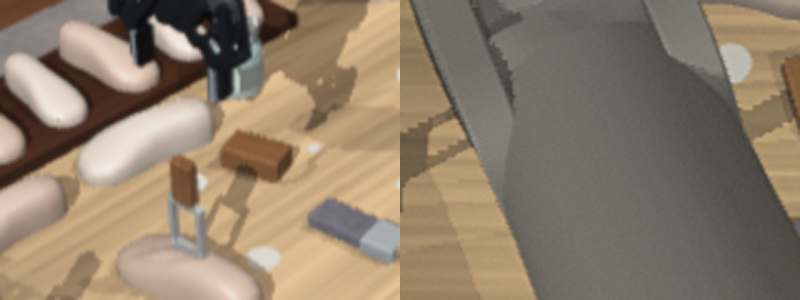

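The side view shows the fingers straddling the grip block, whose top face is at (263,215), about a pixel from the prediction. I'll descend and grip.

Request:
step_arm --increments '[{"gripper": -1, "tx": 0, "ty": 0, "tz": -0.8, "rx": 0, "ry": 0, "rz": 0}, {"gripper": -1, "tx": 0, "ty": 0, "tz": -0.8, "rx": 0, "ry": 0, "rz": 0}, {"gripper": -1, "tx": 0, "ty": 0, "tz": -0.8, "rx": 0, "ry": 0, "rz": 0}, {"gripper": -1, "tx": 0, "ty": 0, "tz": -0.8, "rx": 0, "ry": 0, "rz": 0}, {"gripper": -1, "tx": 0, "ty": 0, "tz": -0.8, "rx": 0, "ry": 0, "rz": 0}, {"gripper": -1, "tx": 0, "ty": 0, "tz": -0.2, "rx": 0, "ry": 0, "rz": 0}, {"gripper": 1, "tx": 0, "ty": 0, "tz": 0, "rx": 0, "ry": 0, "rz": 0}, {"gripper": 1, "tx": 0, "ty": 0, "tz": 0, "rx": 0, "ry": 0, "rz": 0}, {"gripper": 1, "tx": 0, "ty": 0, "tz": 0, "rx": 0, "ry": 0, "rz": 0}, {"gripper": 1, "tx": 0, "ty": 0, "tz": 0, "rx": 0, "ry": 0, "rz": 0}, {"gripper": 1, "tx": 0, "ty": 0, "tz": 0, "rx": 0, "ry": 0, "rz": 0}, {"gripper": 1, "tx": 0, "ty": 0, "tz": 0, "rx": 0, "ry": 0, "rz": 0}]' --squeeze 60

```text
time_s: 5.4
tool_pos: [0.5137, 0.0787, 0.1247]
eef_rot: [3.14, -0.0, 1.637]
force: [5.0, -1.0, 6.2]
finger_gap: 0.244
grip_force: 58.7
```

Request:
step_arm --increments '[{"gripper": 1, "tx": 0, "ty": 0, "tz": 0, "rx": 0, "ry": 0, "rz": 0}, {"gripper": 1, "tx": 0, "ty": 0, "tz": 0, "rx": 0, "ry": 0, "rz": 0}, {"gripper": 1, "tx": 0, "ty": 0, "tz": 0, "rx": 0, "ry": 0, "rz": 0}]'

```text
time_s: 5.7
tool_pos: [0.5137, 0.0787, 0.1247]
eef_rot: [3.14, -0.0, 1.637]
force: [4.7, 0.0, 5.6]
finger_gap: 0.246
grip_force: 58.7
```

Request:
step_arm --increments '[{"gripper": 1, "tx": 0, "ty": 0, "tz": 0.3, "rx": 0, "ry": 0, "rz": 0}, {"gripper": 1, "tx": 0, "ty": 0, "tz": 0.6, "rx": 0, "ry": 0, "rz": 0}, {"gripper": 1, "tx": 0, "ty": 0, "tz": 1, "rx": 0, "ry": 0, "rz": 0}, {"gripper": 1, "tx": 0, "ty": 0, "tz": 1, "rx": 0, "ry": 0, "rz": 0}, {"gripper": 1, "tx": 0, "ty": 0, "tz": 1, "rx": 0, "ry": 0, "rz": 0}, {"gripper": 1, "tx": 0, "ty": 0, "tz": 1, "rx": 0, "ry": 0, "rz": 0}, {"gripper": 1, "tx": 0, "ty": 0, "tz": 1, "rx": 0, "ry": 0, "rz": 0}, {"gripper": 1, "tx": 0, "ty": 0, "tz": 0.7, "rx": 0, "ry": 0, "rz": 0}, {"gripper": 1, "tx": 0, "ty": 0, "tz": 0.3, "rx": 0, "ry": 0, "rz": 0}]'

```text
time_s: 6.6
tool_pos: [0.5128, 0.0786, 0.2635]
eef_rot: [3.14, 0.0, 1.637]
force: [1.1, -0.1, -5.3]
finger_gap: 0.246
grip_force: 59.2
```

Request:
step_arm --increments '[{"gripper": 1, "tx": -0.2, "ty": -0.5, "tz": 0, "rx": 0, "ry": 0, "rz": 0.04}, {"gripper": 1, "tx": -0.3, "ty": -1, "tz": 0, "rx": 0, "ry": 0, "rz": 0.04}, {"gripper": 1, "tx": -0.3, "ty": -1, "tz": 0, "rx": 0, "ry": 0, "rz": 0.04}, {"gripper": 1, "tx": -0.3, "ty": -1, "tz": 0, "rx": 0, "ry": 0, "rz": 0.04}, {"gripper": 1, "tx": -0.3, "ty": -1, "tz": 0, "rx": 0, "ry": 0, "rz": 0.04}, {"gripper": 1, "tx": -0.3, "ty": -1, "tz": 0, "rx": 0, "ry": 0, "rz": 0.04}, {"gripper": 1, "tx": -0.3, "ty": -1, "tz": 0, "rx": 0, "ry": 0, "rz": 0.04}, {"gripper": 1, "tx": -0.3, "ty": -1, "tz": 0, "rx": 0, "ry": 0, "rz": 0.04}, {"gripper": 1, "tx": -0.3, "ty": -1, "tz": 0, "rx": 0, "ry": 0, "rz": 0.04}, {"gripper": 1, "tx": -0.3, "ty": -1, "tz": 0, "rx": 0, "ry": 0, "rz": 0}, {"gripper": 1, "tx": -0.3, "ty": -1, "tz": 0, "rx": 0, "ry": 0, "rz": 0}, {"gripper": 1, "tx": -0.2, "ty": -1, "tz": 0, "rx": 0, "ry": 0, "rz": 0}]'

```text
time_s: 7.8
tool_pos: [0.443, -0.1527, 0.2609]
eef_rot: [-3.14, -0.001, 1.691]
force: [-0.5, 0.3, -5.0]
finger_gap: 0.246
grip_force: 59.2
```

Request:
step_arm --increments '[{"gripper": 1, "tx": 0, "ty": 0, "tz": 0, "rx": 0, "ry": 0, "rz": 0}, {"gripper": 1, "tx": 0, "ty": 0, "tz": 0, "rx": 0, "ry": 0, "rz": 0}, {"gripper": 1, "tx": 0, "ty": 0, "tz": 0, "rx": 0, "ry": 0, "rz": 0}]'

```text
time_s: 8.1
tool_pos: [0.4443, -0.1508, 0.2615]
eef_rot: [-3.141, -0.001, 1.691]
force: [1.1, 1.4, -4.0]
finger_gap: 0.246
grip_force: 59.2
```

Run:
```python
from h import *
a=snap('side');b=snap('top')
r=lambda s,x,y,w,h:cv2.resize(cv2.cvtColor(s['pixels'],cv2.COLOR_RGB2BGR)[y:y+h,x:x+w],(400,300),interpolation=cv2.INTER_CUBIC)
cv2.imwrite('pics/c3.png',np.hstack([r(a,290,80,140,105),r(b,400,130,160,120)]))
st=arm.read_state();print(st['tool_pos'],st['eef_rot'],st['force'])
p=st['tool_pos'];
for dz in(-.0187,):print(proj(a,[p[0],p[1],p[2]-.0187]))
```

```text
[ 0.44460353 -0.1507647   0.26175139] [-3.14118573e+00 -4.24217416e-04  1.69186697e+00] [-0.38261081  0.71331156 -4.10714397]
(np.float64(352.7863704224387), np.float64(156.34428306448737))
```

View pics/c3.png

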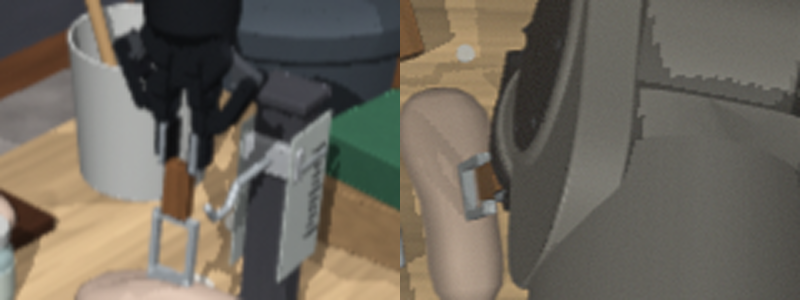

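Side view: the frame hangs from the fingers, with its top bar at crop (176,215), and the hook tip is to its right at crop (210,212). I'll check the height.

Run:
```python
from h import *
a=snap('side');b=snap('top')
S=lambda u,v:(290+u/2.857,80+v/2.857)
T=lambda u,v:(400+(u-400)/2.5,130+v/2.5)
print('topbar',tri(a,S(176,215),b,T(488,186)),'botbar',tri(a,S(171,277),b,T(467,190)))
p=arm.read_state()['tool_pos']
for dz in(-.0127,-.0187,-.0697): print(dz,[ (q-np.array(o))*k for q,o,k in((np.array(proj(a,p+[0,0,dz])),(290,80),2.857),(np.array(proj(b,p+[0,0,dz])),(400,130),2.5))])
print('hooktip',proj(a,[.4523,-.2045,.227]))
```

```text
topbar (array([ 0.44168434, -0.1461724 ,  0.2492839 ]), np.float64(0.004747346699578009)) botbar (array([ 0.44387458, -0.14383059,  0.18795664]), np.float64(0.0009863881203089186))
-0.0127 [array([179.85385904, 211.55139203]), array([ 92.90707078, 179.06338038])]
-0.0187 [array([179.49417005, 217.76074644]), array([ 91.20428401, 180.0388768 ])]
-0.0697 [array([176.52041111, 269.09710521]), array([ 77.54276597, 187.86531881])]
hooktip (np.float64(364.1535175487391), np.float64(152.60777872600528))
```

Request:
step_arm --increments '[{"gripper": 1, "tx": 0.08, "ty": -0.5, "tz": 0, "rx": 0, "ry": 0, "rz": 0}, {"gripper": 1, "tx": 0.08, "ty": -0.5, "tz": 0, "rx": 0, "ry": 0, "rz": 0}, {"gripper": 1, "tx": 0.08, "ty": -0.5, "tz": 0, "rx": 0, "ry": 0, "rz": 0}, {"gripper": 1, "tx": 0.08, "ty": -0.5, "tz": 0, "rx": 0, "ry": 0, "rz": 0}, {"gripper": 1, "tx": 0.08, "ty": -0.5, "tz": 0, "rx": 0, "ry": 0, "rz": 0}, {"gripper": 1, "tx": 0.08, "ty": -0.5, "tz": 0, "rx": 0, "ry": 0, "rz": 0}, {"gripper": 1, "tx": 0.08, "ty": -0.5, "tz": 0, "rx": 0, "ry": 0, "rz": 0}, {"gripper": 1, "tx": 0.07, "ty": -0.5, "tz": 0, "rx": 0, "ry": 0, "rz": 0}, {"gripper": 1, "tx": 0, "ty": -0.25, "tz": 0, "rx": 0, "ry": 0, "rz": 0}, {"gripper": 1, "tx": 0, "ty": 0, "tz": 0, "rx": 0, "ry": 0, "rz": 0}, {"gripper": 1, "tx": 0, "ty": 0, "tz": 0, "rx": 0, "ry": 0, "rz": 0}]'

```text
time_s: 9.4
tool_pos: [0.4573, -0.2362, 0.262]
eef_rot: [-3.142, -0.0, 1.691]
force: [0.3, -0.4, -5.1]
finger_gap: 0.247
grip_force: 59.2
```

Run:
```python
from h import *
a=snap('side')
cv2.imwrite('pics/c4.png',cv2.resize(cv2.cvtColor(a['pixels'],cv2.COLOR_RGB2BGR)[80:200,310:430],(600,600),interpolation=cv2.INTER_CUBIC))
st=arm.read_state();print(st['tool_pos'],st['eef_rot'],st['force'])
```

```text
[ 0.45729314 -0.23600443  0.26202778] [-3.14154224e+00 -2.03317999e-04  1.69120427e+00] [-0.58853354 -0.50199507 -4.91608499]
```

View pics/c4.png

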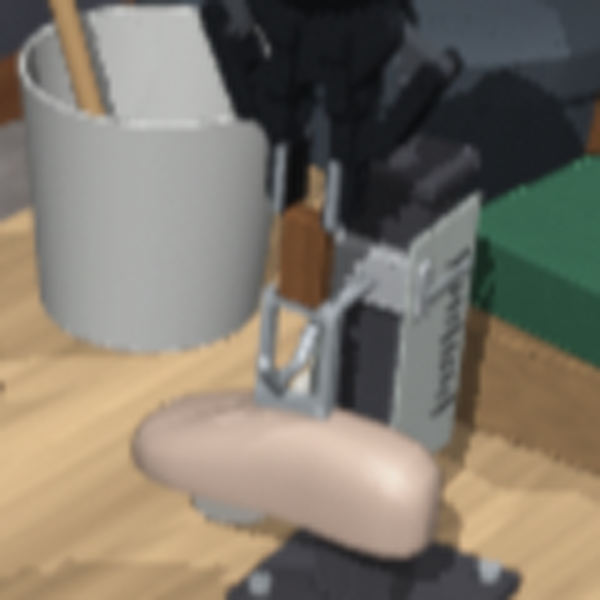

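The side picture shows the hook through the window, with its tip at about (275,375) inside the frame. I'll lower it slowly.

Request:
step_arm --increments '[{"gripper": 1, "tx": 0, "ty": 0, "tz": -0.2, "rx": 0, "ry": 0, "rz": 0}, {"gripper": 1, "tx": 0, "ty": 0, "tz": -0.2, "rx": 0, "ry": 0, "rz": 0}, {"gripper": 1, "tx": 0, "ty": 0, "tz": -0.2, "rx": 0, "ry": 0, "rz": 0}, {"gripper": 1, "tx": 0, "ty": 0, "tz": -0.2, "rx": 0, "ry": 0, "rz": 0}, {"gripper": 1, "tx": 0, "ty": 0, "tz": -0.2, "rx": 0, "ry": 0, "rz": 0}, {"gripper": 1, "tx": 0, "ty": 0, "tz": -0.2, "rx": 0, "ry": 0, "rz": 0}, {"gripper": 1, "tx": 0, "ty": 0, "tz": -0.15, "rx": 0, "ry": 0, "rz": 0}, {"gripper": 1, "tx": 0, "ty": 0, "tz": -0.15, "rx": 0, "ry": 0, "rz": 0}, {"gripper": 1, "tx": 0, "ty": 0, "tz": -0.15, "rx": 0, "ry": 0, "rz": 0}, {"gripper": 1, "tx": 0, "ty": 0, "tz": -0.1, "rx": 0, "ry": 0, "rz": 0}, {"gripper": 1, "tx": 0, "ty": 0, "tz": -0.1, "rx": 0, "ry": 0, "rz": 0}, {"gripper": 1, "tx": 0, "ty": 0, "tz": -0.1, "rx": 0, "ry": 0, "rz": 0}]'

```text
time_s: 10.65
tool_pos: [0.4573, -0.2365, 0.223]
eef_rot: [3.141, 0.0, 1.691]
force: [-0.1, 0.9, -1.6]
finger_gap: 0.246
grip_force: 59.5
```

Request:
step_arm --increments '[{"gripper": 1, "tx": 0, "ty": 0, "tz": -0.1, "rx": 0, "ry": 0, "rz": 0}, {"gripper": 1, "tx": 0, "ty": 0, "tz": -0.1, "rx": 0, "ry": 0, "rz": 0}, {"gripper": 1, "tx": 0, "ty": 0, "tz": -0.1, "rx": 0, "ry": 0, "rz": 0}, {"gripper": 1, "tx": 0, "ty": 0, "tz": -0.1, "rx": 0, "ry": 0, "rz": 0}, {"gripper": 1, "tx": 0, "ty": 0, "tz": -0.1, "rx": 0, "ry": 0, "rz": 0}, {"gripper": 1, "tx": 0, "ty": 0, "tz": 0, "rx": 0, "ry": 0, "rz": 0}, {"gripper": 1, "tx": 0, "ty": 0, "tz": 0, "rx": 0, "ry": 0, "rz": 0}]'

```text
time_s: 11.35
tool_pos: [0.4573, -0.2364, 0.213]
eef_rot: [-3.141, -0.0, 1.691]
force: [-0.7, 1.6, -1.1]
finger_gap: 0.243
grip_force: 59.7
```

Request:
step_arm --increments '[{"gripper": 1, "tx": 0, "ty": 0, "tz": -0.1, "rx": 0, "ry": 0, "rz": 0}, {"gripper": 1, "tx": 0, "ty": 0, "tz": -0.1, "rx": 0, "ry": 0, "rz": 0}, {"gripper": 1, "tx": 0, "ty": 0, "tz": -0.1, "rx": 0, "ry": 0, "rz": 0}, {"gripper": 1, "tx": 0, "ty": 0, "tz": 0, "rx": 0, "ry": 0, "rz": 0}, {"gripper": 1, "tx": 0, "ty": 0, "tz": 0, "rx": 0, "ry": 0, "rz": 0}]'

```text
time_s: 11.85
tool_pos: [0.4572, -0.2364, 0.2069]
eef_rot: [-3.141, -0.0, 1.691]
force: [-0.8, 2.3, -0.1]
finger_gap: 0.245
grip_force: 59.8
```

Run:
```python
from h import *
F=[]
for i in range(16):
    a=snap('side');F.append(arm.read_state()['force'])
F=np.array(F);print(F.mean(0),F.std(0))
st=arm.read_state();print(st['tool_pos'],st['time_s'])
cv2.imwrite('pics/c5.png',cv2.resize(cv2.cvtColor(a['pixels'],cv2.COLOR_RGB2BGR)[80:200,310:430],(600,600),interpolation=cv2.INTER_CUBIC))
```

```text
[-0.40660736  1.76320525 -0.03618381] [0.46826228 0.52886965 0.45488836]
[ 0.45729422 -0.23645115  0.20701675] 12.65
```

View pics/c5.png

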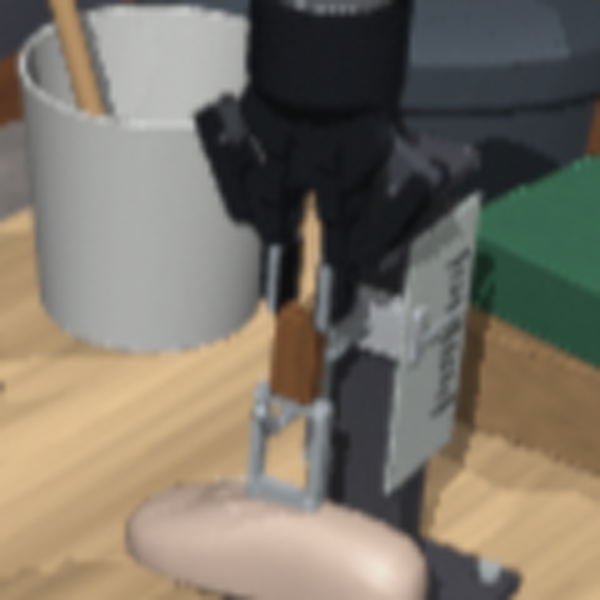

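The picture shows the hook carrying the bar, with the pointer down. Residual z force is about 0, but there's a +1.8 N push along y, so the bar sits a little too far toward the shank. I'll back off slightly.

Request:
step_arm --increments '[{"gripper": 1, "tx": 0, "ty": 0.1, "tz": 0, "rx": 0, "ry": 0, "rz": 0}, {"gripper": 1, "tx": 0, "ty": 0.1, "tz": 0, "rx": 0, "ry": 0, "rz": 0}, {"gripper": 1, "tx": 0, "ty": 0.1, "tz": 0, "rx": 0, "ry": 0, "rz": 0}, {"gripper": 1, "tx": 0, "ty": 0, "tz": 0, "rx": 0, "ry": 0, "rz": 0}, {"gripper": 1, "tx": 0, "ty": 0, "tz": 0, "rx": 0, "ry": 0, "rz": 0}]'

```text
time_s: 13.15
tool_pos: [0.4572, -0.2307, 0.207]
eef_rot: [-3.142, 0.0, 1.691]
force: [-1.1, -1.7, -0.6]
finger_gap: 0.246
grip_force: 59.7
```

Run:
```python
from h import *
F=[]
for i in range(16):
    a=snap('side');s=arm.read_state();F.append(np.r_[s['force'],s['wrist_torque']])
F=np.array(F);print(F.mean(0).round(3),F.std(0).round(2))
print(s['tool_pos'],s['time_s'])
```

```text
[-1.012 -2.636 -0.038 -0.726  0.297 -0.009] [0.35 0.51 0.47 0.04 0.04 0.03]
[ 0.45726063 -0.23045373  0.20698847] 13.95
```

Request:
step_arm --increments '[{"gripper": 1, "tx": 0, "ty": -0.1, "tz": 0, "rx": 0, "ry": 0, "rz": 0}, {"gripper": 1, "tx": 0, "ty": 0, "tz": 0, "rx": 0, "ry": 0, "rz": 0}, {"gripper": 0.45, "tx": 0, "ty": 0, "tz": 0, "rx": 0, "ry": 0, "rz": 0}, {"gripper": 0.35, "tx": 0, "ty": 0, "tz": 0, "rx": 0, "ry": 0, "rz": 0}, {"gripper": 0.2, "tx": 0, "ty": 0, "tz": 0, "rx": 0, "ry": 0, "rz": 0}, {"gripper": -0.2, "tx": 0, "ty": 0, "tz": 0, "rx": 0, "ry": 0, "rz": 0}, {"gripper": -1, "tx": 0, "ty": 0, "tz": 0, "rx": 0, "ry": 0, "rz": 0}, {"gripper": -1, "tx": 0, "ty": 0, "tz": 0, "rx": 0, "ry": 0, "rz": 0}, {"gripper": -1, "tx": 0, "ty": 0, "tz": 0, "rx": 0, "ry": 0, "rz": 0}, {"gripper": -1, "tx": 0, "ty": 0, "tz": 0, "rx": 0, "ry": 0, "rz": 0}]' --squeeze 20

```text
time_s: 14.95
tool_pos: [0.4573, -0.2324, 0.207]
eef_rot: [-3.142, -0.0, 1.691]
force: [-0.4, -0.9, 0.2]
finger_gap: 1.001
grip_force: 0.0
```

Request:
step_arm --increments '[{"gripper": -1, "tx": 0, "ty": 0, "tz": 0.2, "rx": 0, "ry": 0, "rz": 0}, {"gripper": -1, "tx": 0, "ty": 0, "tz": 0.3, "rx": 0, "ry": 0, "rz": 0}, {"gripper": -1, "tx": 0, "ty": 0, "tz": 0.5, "rx": 0, "ry": 0, "rz": 0}, {"gripper": -1, "tx": 0, "ty": 0, "tz": 1, "rx": 0, "ry": 0, "rz": 0}, {"gripper": -1, "tx": 0, "ty": 0, "tz": 1, "rx": 0, "ry": 0, "rz": 0}, {"gripper": -1, "tx": 0, "ty": 0, "tz": 1, "rx": 0, "ry": 0, "rz": 0}, {"gripper": -1, "tx": 0, "ty": 0, "tz": 1, "rx": 0, "ry": 0, "rz": 0}, {"gripper": -1, "tx": 0, "ty": 0, "tz": 1, "rx": 0, "ry": 0, "rz": 0}, {"gripper": -1, "tx": 0, "ty": 0, "tz": 1, "rx": 0, "ry": 0, "rz": 0}, {"gripper": -1, "tx": 0, "ty": 0, "tz": 0, "rx": 0, "ry": 0, "rz": 0}]'

```text
time_s: 15.95
tool_pos: [0.4583, -0.2328, 0.3504]
eef_rot: [3.138, 0.002, 1.691]
force: [0.1, -0.8, -0.0]
finger_gap: 1.001
grip_force: 0.0
```

Run:
```python
from h import *
f=[]
for i in range(30):
    a=snap('side');
    if i in(0,10,20,29): f.append(a['pixels'].astype(int)[80:200,310:430])
print([abs(x-f[-1]).max(2).__gt__(25).sum() for x in f])
s=arm.read_state();print(s['tool_pos'],s['time_s'],s['force'])
cv2.imwrite('pics/c6.png',cv2.resize(cv2.cvtColor(a['pixels'],cv2.COLOR_RGB2BGR)[80:200,310:430],(600,600),interpolation=cv2.INTER_CUBIC))
```

```text
[np.int64(14), np.int64(1), np.int64(0), np.int64(0)]
[ 0.45725553 -0.23245496  0.34700894] 17.45 [ 0.85268352 -0.04979089 -0.60160255]
```

View pics/c6.png

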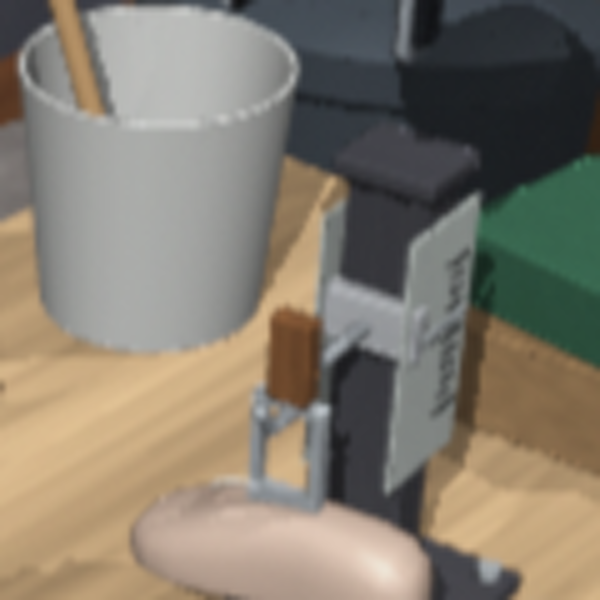

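The larger cast hangs upright and still on the hook, and the gripper is clear above it.

```bash
python3 -c "
from workcell import arm
print(arm.sign_off())"
```

```text
the job is handed in; nothing more can be done
None
```

The larger cast hangs freely by its eye on the scale's hook with the pointer settled, the smaller cast was not touched, and the job is handed in; the hand-in returned no verdict.

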